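# Hang the slotted profile template on its stand

### The job

Take the slotted aluminium profile template out of the wooden rack and hang it on the stand's headed pin: slide its side slot over the pin between the two flanges, all the way in, so that the notch at the slot's inner end drops onto the pin, and let go so it hangs upright and still. Be gentle: the pin is sprung and must never be pushed, in any direction, with more than about 1 kg (10 N); leave the unslotted plate, the tin, the bottle and the tub alone.

Things in the scene. Friction and masses are not known exactly. Their poses are not given: they have to be found in the camera images.
- template_mid (a point): Slotted profile template: bare aluminium plate 8 mm thick, 108 mm wide, 172 mm high, 0.2 to 0.3 kg, upright in one groove of the rack. This point: half-way up (86 mm above its lower edge), mid-thickness. Axes: z up, y thickness, x along its width towards the slot's open mouth. Grip tab at its top, to be pinched across the 8 mm: 40 mm wide (x -20 to +20), z +46 to +86 mm from this point
- template_lip (a point): Free tip of the lip over the slot's mouth, on its underside, at x +60, z +24 mm from template_mid, mid-thickness. The lip's flat underside (upper side of the slot) runs 53 mm from here towards -x, to the notch. The slot is 14 mm high; its lower side stops 28 mm short of this tip, so the lip overhangs. Below the slot the plate spans x -46 to +32 mm
- template_notch (a point): Middle of the notch's flat ceiling, x 0, z +31 mm from template_mid, mid-thickness: the plate hangs here with the pin in the notch. The notch is a recess in the slot's upper side at its inner end, 14 mm wide (x -7 to +7) and 7 mm deep; the slot's end wall is the notch's wall at x -7
- blank_mid (a point): The other aluminium plate in the rack, the same size and tab but with no slot, to be left in its groove. The point is half-way up (86 mm above its lower edge), axes as for the template
- rack: Plywood rack, fixed, 130 x 130 mm, 38 mm high, with two grooves along its x axis at y +36 and -36 mm; grooves 11 mm wide, 30 mm deep, floor 8 mm above the bench. Origin at the centre of its underside, z up. Either plate may be in either groove
- stand: Dark steel stand, fixed: foot 110 x 130 x 14 mm, post 24 mm square, 225 mm high. Origin at the centre of its underside, z up, x is the way its pin points. A block (44 x 44 x 34 mm), clamped on the post at a height that differs each time, carries the level pin of 10 mm diameter: along y = 0, its axis at a z from 145 to 195 mm (not told: see or feel it)
- stand_space (a point): Point of the stand at x +78, y 0, z 170 mm, same axes: middle of the space between the pin's two round flanges (26 mm diameter, 20 mm apart, so x +68 to +88), at the middle of the pin's range of heights, not its true height. The template hangs in this space; the flanges do not pass the slot. The pin is sprung: it yields 1 mm per 4 N downwards, 8 mm at most; upwards and sideways it is rigid
- tin: Paint tin, 100 mm diameter, 115 mm high, origin at the centre of its underside; leave alone
- bottle: Bottle, 60 mm diameter, 150 mm high, origin at the centre of its underside; leave alone
- tub: Open plastic tub, 90 mm diameter, 60 mm high, origin at the centre of its underside; leave alone
There are look-alikes about, which are no part of the job. Leave any red look-alike of the part that bears template_mid alone. Several things have the shape of the stand; the one meant has the colours described above.

How it is judged:
By the outcome, as a careful person would: the job done as asked, in the order asked, and still so for the second after the job is handed in, with the robot touching nothing.
It also fails if it takes over 58 s, if anything falls off the work surface, if the arm or the gripper's body presses on something with over 40 N, if the wrist force passes 120 N, or if a joint passes its speed limit or range.

### The arm

A 7-joint arm with a two-finger parallel gripper is mounted at the origin on the work surface. World frame = base frame: x ahead of the robot, y to its left, z up, the work surface at z = 0. Lengths are in m, angles in rad, forces in N, time in s.
With the tool pointing down it reaches from about 0.4 to 0.85 m from the base axis. Payload 6.9 kg.
Tool frame: the origin (TCP) lies midway between the tips of the shut fingers; the grasp point (between the pads) lies behind it (ctrl.pinch_z is the z of the grasp point in the tool frame, in m); z points along the fingers, y is the direction in which the jaws open and shut (so a half turn about z gives the same grasp; the last joint's range is limited). The gripper opens to 85 mm and grips with 20 to 120 N. Pads are 22 mm wide; open, the fingers measure 114 mm over their backs; the gripper's body (76 mm by 85 mm) begins 54 mm behind the grasp point. The pads swing forward as they close: fully open they stand 13 mm farther back than shut.
Start: joints at [1.224, 0.507, -0.238, 1.5, 0.126, 1.149, -0.155], TCP at [0.273, -0.562, 0.231] pointing down, gripper open.
Joint ranges: [-3.08, 3.08], [-0.24, 2.05], [-1.43, 1.35], [0, 2.5], [-1.52, 4.66], [0.17, 1.96], [-2.89, 2.89]. Speed limits (rad/s): [2.39, 2.39, 3.14, 3.14, 3.14, 3.14, 3.14].

### API

Orientations are given as a unit quaternion [w, x, y, z].
In Python, from station import ctrl, get_state, vision, ticket, models gives the robot as it stands. Calls block until the motion is done:
- ctrl.movep(position, orientation): joint-space move of the TCP to a pose.
- ctrl.movel(position, frame=None, max_speed=0.15): straight line of the TCP; frame=None keeps the orientation; max_speed is the mean speed in m/s.
- ctrl.set_joints(angles): joint-space move.
- ctrl.ungrasp() and ctrl.close_gripper(force=None): open the fingers fully, or close them until they stop; force is the grip in N (None keeps the last).
- ctrl.pause(seconds).
- ctrl.ik(position, orientation): joint angles nearest the present ones, or None.
- get_state(): the state.
- vision.grab_frame(name): name is "scene" or "top" or "wrist"; returns (picture, depth): 480x640x3 uint8, blue, green, red; 480x640 float32, m along the optical axis (not along the pixel's ray), 0 where there is no reading.
- vision.camera_info(name): a dict with "mtx" (3x3 intrinsics, pixels), "R" (3x3) and "t" (3): a world point X has camera coordinates R X + t; the wrist camera has in their place "hand_eye" (4x4, takes a point from camera to tool coordinates, whose origin is the TCP and whose axes are the flange's). Camera axes: x right, y down, z forward; pixel columns grow to the right and rows downward; lengths in m; the calibration is good to about 2 mm. A picture is of the moment at which its call begins: read the wrist's pose just before it. camera_info takes no time and is no camera call.
A pose or a line that the arm cannot do raises ctrl.Unreachable and nothing moves.
- ticket.close_job(): hands the job in, once; it reports no verdict.
Trained networks look in the newest picture that a camera, given by its name, has taken for a name from the list of things; names that differ only in an ending like _2 or _b are one class to them, and where a whole thing is asked for, a point or a joint stands for the part that bears it (a point fixed in the world has none). Each returns a list of dicts, best first, with "p" (0 to 1); they miss things now and then, are a little off and sometimes report something else, mostly with a low value. They report only what shows in the picture. A call takes as long as a camera call. They do not tell look-alikes from the thing itself.
- models.recognise(camera, target): "point" ([column, row] in pixels, amid what is visible of it).
- models.masks_of(camera, target): "mask" (480x640 bool, what is visible of it) and "point" ([column, row] in pixels, amid what is visible of it).
The state is a dict: "time": time; "qpos": joint angles; "qd": joint speeds; "tau": joint torques, N m; "tcp_pos": TCP position; "eef_rot": TCP orientation; "contact_force": force on the tool from outside, world axes, zero at the start; "wrist_torque": the same for the moment, N m; "width": finger opening in m.
Only numpy, scipy, OpenCV 4.12 (cv2) and the standard library are available. Lean on these libraries where they do the work, as an engineer would, in place of code of your own. Each camera call takes 0.05 s, during which the arm holds its last target.

## Working session

There is one attempt and no reset: what is moved stays moved. The work goes in short steps, each a Python script; the robot and the scene stay as the last script left them, time stands still between calls to the robot, and variables do not carry over. Pictures are saved under pics/ and viewed, and the job is handed in when it is done.

```bash
ls -la; mkdir -p pics
python3 - <<'E'
from station import ctrl,get_state,vision,models
import cv2,numpy as np
print(get_state(), ctrl.pinch_z)
for n in ["scene","top","wrist"]:
    i,d=vision.grab_frame(n); cv2.imwrite(f"pics/{n}0.png",i); np.save(f"pics/{n}0.npy",d); print(n,vision.camera_info(n))
E
```

```text
total 12
drwxr-xr-x  3 agent agent 4096 Dec  7 09:28 .
drwxr-xr-x 23 root  root  4096 Dec  7 09:28 ..
drwxr-xr-x  2 agent agent 4096 Dec  7 09:28 pics
{'time': 0.0, 'qpos': array([ 1.22347503,  0.50833389, -0.23749516,  1.50115003,  0.12573585,
        1.14889117, -0.15483304]), 'qd': array([ 7.51428686e-04, -1.21990188e-03,  8.23595306e-04,  1.79412617e-03,
        1.67915274e-04, -1.34666917e-05, -9.24122276e-04]), 'tau': array([-6.02383807e-04, -6.20583487e+01, -2.18657658e+00, -2.49654526e+01,
        1.27115744e-02,  1.18986773e-02, -2.41350129e-06]), 'tcp_pos': array([ 0.27312308, -0.56160063,  0.23042517]), 'eef_rot': array([-8.62572016e-04,  9.74480824e-01,  2.24468979e-01, -2.40356039e-04]), 'contact_force': array([-5.02316407e-01,  3.69291714e-04, -3.76964788e-03]), 'wrist_torque': array([-0.0029507 ,  0.00908705,  0.01329923]), 'width': 0.0859614838741054} -0.0187
scene {'mtx': array([[557.75179013,   0.        , 326.72524865],
       [  0.        , 557.75179013, 231.17475899],
       [  0.        ,   0.        ,   1.        ]]), 'R': array([[-0.60188826,  0.79852511,  0.0
[... 351 characters left out ...]
3, -0.99996595,  0.00610186],
       [-0.99377892, -0.00619969, -0.11119816],
       [ 0.1112322 , -0.00544614, -0.99377952]]), 't': array([0.00985142, 0.55735528, 1.30516438])}
wrist {'mtx': array([[412.77050535,   0.        , 318.39698498],
       [  0.        , 412.77050535, 238.61677441],
       [  0.        ,   0.        ,   1.        ]]), 'hand_eye': array([[ 5.12317968e-04, -9.49228365e-01, -3.14587425e-01,
         8.08591344e-02],
       [ 9.99999868e-01,  4.78815114e-04,  1.83774073e-04,
        -3.05573314e-04],
       [-2.38143490e-05, -3.14587478e-01,  9.49228486e-01,
        -1.41639298e-01],
       [ 0.00000000e+00,  0.00000000e+00,  0.00000000e+00,
         1.00000000e+00]])}
```

View pics/scene0.png

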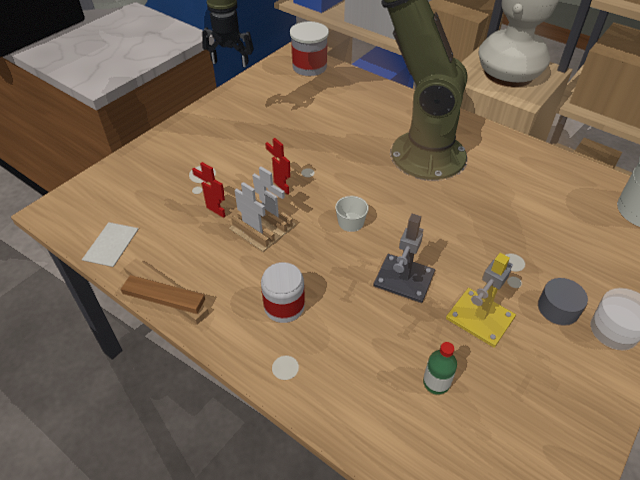

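View pics/top0.png

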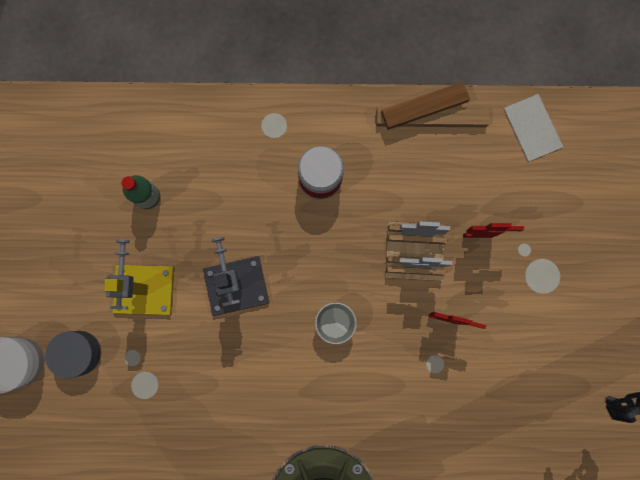

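View pics/wrist0.png

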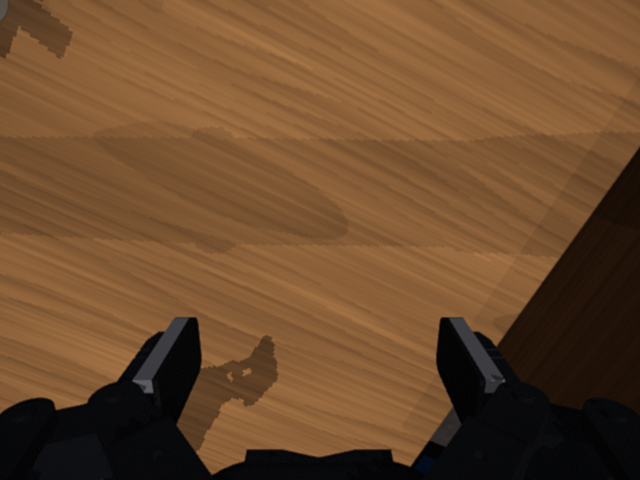

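Run:
```python
import cv2,numpy as np
t=cv2.imread('pics/top0.png');s=cv2.imread('pics/scene0.png')
a=cv2.resize(t[225:325,190:280],(400,444),interpolation=2); b=cv2.resize(t[205:295,375:465],(400,400),interpolation=2)
b=cv2.copyMakeBorder(b,0,44,0,0,0); cv2.imwrite('pics/z1.png',np.hstack([a,b]))
a=cv2.resize(s[205:305,365:445],(400,500),interpolation=2); b=cv2.resize(s[150:250,220:300],(400,500),interpolation=2)
cv2.imwrite('pics/z2.png',np.hstack([a,b]))
```

```text
(no output)
```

View pics/z1.png

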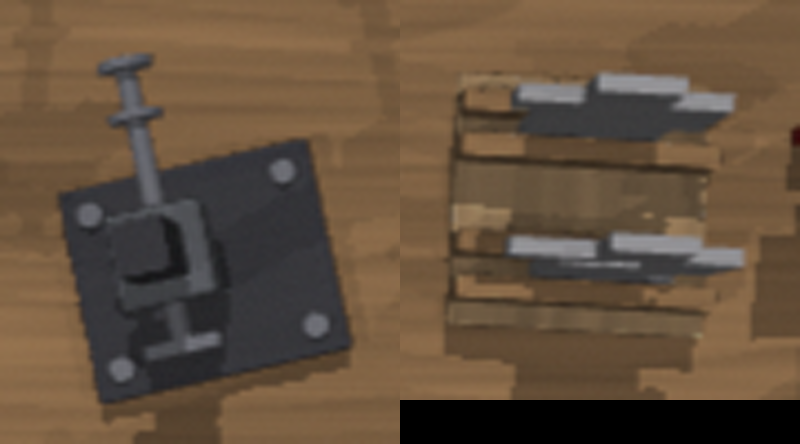

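View pics/z2.png

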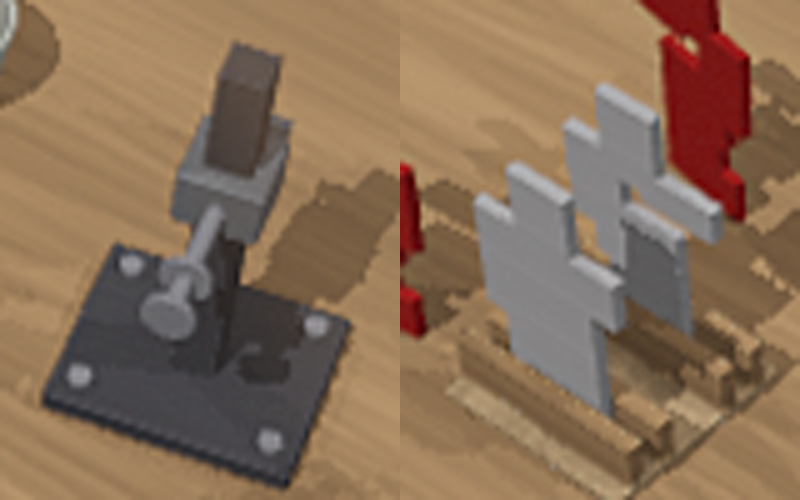

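```bash
cat > h.py <<'E'
import cv2,numpy as np
from station import ctrl,get_state,vision,models,ticket
from scipy.spatial.transform import Rotation as Rn
def cloud(name,d,st=None):
    c=vision.camera_info(name);K=c['mtx']
    v,u=np.mgrid[0:480,0:640]
    P=np.stack([(u-K[0,2])/K[0,0]*d,(v-K[1,2])/K[1,1]*d,d],-1)
    if name=='wrist':
        H=c['hand_eye'];P=P@H[:3,:3].T+H[:3,3]
        q=st['eef_rot'];return P@Rn.from_quat(np.r_[q[1:],q[0]]).as_matrix().T+st['tcp_pos']
    return (P-c['t'])@c['R']
def proj(name,X,st=None):
    c=vision.camera_info(name);X=np.atleast_2d(X)
    if name=='wrist':
        q=st['eef_rot'];X=(X-st['tcp_pos'])@Rn.from_quat(np.r_[q[1:],q[0]]).as_matrix()
        H=c['hand_eye'];p=(X-H[:3,3])@H[:3,:3]
    else: p=X@c['R'].T+c['t']
    p=p@c['mtx'].T;return p[:,:2]/p[:,2:]
E
python3 - <<'E'
from h import *
for n in ['top','scene']:
    d=np.load(f'pics/{n}0.npy');im=cv2.imread(f'pics/{n}0.png');P=cloud(n,d)
    g=(d>0)&(P[...,2]>.1)&(P[...,2]<.26)&(P[...,0]>.2)&(P[...,0]<.8)&(abs(P[...,1])<.5)
    k,l,s,c=cv2.connectedComponentsWithStats(g.astype(np.uint8))
    for i in range(1,k):
        if s[i,4]>15:
            q=P[l==i];print(n,s[i],im[l==i].mean(0).round(),q.min(0).round(3),q.max(0).round(3),np.median(q,0).round(3))
    for t in ['template_mid','blank_mid','stand','rack','template_lip','template_notch','stand_space']:
        try:print(n,t,[(np.round(r['point']),round(r['p'],2),P[int(r['point'][1]),int(r['point'][0])].round(3)) for r in models.recognise(n,t)])
        except Exception as e:print(t,e)
E
```

```text
top [ 298  146   46   45 1609] [138. 137. 139.] [ 0.673 -0.037  0.1  ] [0.771 0.06  0.125] [0.719 0.011 0.114]
top [121 176  27  25 487] [35. 47. 65.] [0.649 0.383 0.1  ] [0.702 0.435 0.158] [0.672 0.403 0.115]
top [400 221  50  12 395] [ 99.  98. 100.] [ 0.584 -0.257  0.101] [ 0.597 -0.156  0.184] [ 0.588 -0.205  0.14 ]
top [469 223  56   9 360] [20. 22. 97.] [ 0.586 -0.414  0.101] [ 0.595 -0.305  0.176] [ 0.588 -0.349  0.133]
top [212 237  29  69 842] [71. 67. 68.] [0.426 0.175 0.13 ] [0.564 0.233 0.23 ] [0.474 0.2   0.162]
top [ 104  239   34   71 1000] [60. 81. 85.] [0.417 0.386 0.101] [0.555 0.432 0.231] [0.465 0.405 0.185]
top [399 257  54  10 329] [114. 112. 114.] [ 0.512 -0.26   0.1  ] [ 0.525 -0.151  0.184] [ 0.517 -0.204  0.141]
top [432 312  55  17 275] [ 23.  27. 109.] [ 0.382 -0.329  0.101] [ 0.414 -0.223  0.177] [ 0.4   -0.265  0.134]
top template_mid [(array([492., 230.]), 0.69, array([ 0.586, -0.343,  0.137])), (array([427., 263.]), 0.62, array([ 0.514, -0.206,  0.141])), (array([456., 319.]), 0.56, array([ 0.402, -0.259,  0.168]))]
top blank_mid [(array([424., 233.])
[... 1997 characters left out ...]
87, 0.213, 0.06 ]))]
scene rack [(array([267., 230.]), 0.68, array([1.301, 0.563, 1.128])), (array([404., 270.]), 0.18, array([0.485, 0.201, 0.053]))]
scene template_lip [(array([210., 187.]), 0.92, array([ 0.599, -0.352,  0.101])), (array([266., 188.]), 0.82, array([ 0.521, -0.214,  0.121])), (array([278., 166.]), 0.59, array([ 0.407, -0.272,  0.09 ]))]
scene template_notch [(array([208., 187.]), 0.9, array([ 0.593, -0.364,  0.089])), (array([278., 165.]), 0.81, array([ 0.407, -0.272,  0.09 ])), (array([266., 189.]), 0.77, array([ 0.43 , -0.305, -0.   ]))]
scene stand_space [(array([411., 273.]), 0.65, array([0.455, 0.208, 0.017])), (array([487., 312.]), 0.62, array([0.472, 0.42 , 0.049]))]
```

Run:
```python
from h import *
for n in ['top','scene']:
    d=np.load(f'pics/{n}0.npy');im=cv2.imread(f'pics/{n}0.png').astype(int);P=cloud(n,d);
    er=cv2.erode((d>0).astype(np.uint8),np.ones((3,3)))>0
    X,Y,Z=P[...,0],P[...,1],P[...,2]
    plate=(X>.505)&(X<.535)&(Y<-.14)&(Y>-.27)
    q=P[plate&(Z>.155)&(Z<.19)];
    lo,hi=np.percentile(q[:,1],[2,98]);print(n,'tab y',lo,hi,(lo+hi)/2,'x',np.median(q[:,0]),'ztop',np.percentile(q[:,2],[50,80,95,99]),len(q))
    q=P[plate&(Z>.115)&(Z<.19)]
    print(' fit x=a y+b',np.polyfit(q[:,1],q[:,0],1), 'y rng',np.percentile(q[:,1],[1,99]))
    # bench height check
    b=P[(X>.3)&(X<.35)&(abs(Y+.1)<.05)];print(' bench z',np.median(b[:,2]))
    for z0,z1 in [(.02,.045)]:
        q=P[(X>.46)&(X<.66)&(Y<-.11)&(Y>-.3)&(Z>z0)&(Z<z1)]
        r=cv2.minAreaRect(q[:,:2].astype(np.float32)*1000);print(' rack',r)
    pin=(X>.495)&(X<.58)&(Y<.26)&(Y>.15)&(Z>.1)&(Z<.22)
    q=P[pin]
    xs=np.arange(.495,.575,.005)
    for a in xs:
        w=q[(q[:,0]>=a)&(q[:,0]<a+.005)]
        if len(w):print('  %.3f n%d y %.3f..%.3f med %.4f z %.3f..%.3f med %.4f'%(a,len(w),w[:,1].min(),w[:,1].max(),np.median(w[:,1]),w[:,2].min(),w[:,2].max(),np.median(w[:,2])))
    q=P[(X>.38)&(X<.56)&(Y<.29)&(Y>.12)&(Z>.008)&(Z<.02)];r=cv2.minAreaRect(q[:,:2].astype(np.float32)*1000);print(' foot',r,np.median(q[:,2]))
    q=P[(X>.38)&(X<.56)&(Y<.29)&(Y>.12)&(Z>.215)&(Z<.24)];print(' post top',len(q),np.median(q,0) if len(q) else 0)
```

```text
top tab y -0.23093126701744632 -0.1916513397462362 -0.21129130338184127 x 0.5170562573042035 ztop [0.17840866 0.18065565 0.18289567 0.18431555] 114
 fit x=a y+b [0.05827008 0.52922564] y rng [-0.25851156 -0.15196569]
 bench z -0.00015015632689600032
 rack ((554.22314453125, -205.93017578125), (131.10549926757812, 107.42845153808594), 87.03800201416016)
  0.495 n17 y 0.184..0.211 med 0.2031 z 0.140..0.167 med 0.1502
  0.500 n15 y 0.203..0.213 med 0.2076 z 0.147..0.156 med 0.1505
  0.505 n10 y 0.205..0.213 med 0.2088 z 0.150..0.156 med 0.1524
  0.510 n12 y 0.204..0.213 med 0.2101 z 0.146..0.157 med 0.1527
  0.515 n12 y 0.207..0.217 med 0.2113 z 0.145..0.155 med 0.1521
  0.520 n12 y 0.208..0.219 med 0.2122 z 0.146..0.157 med 0.1536
  0.525 n14 y 0.210..0.218 med 0.2133 z 0.147..0.155 med 0.1512
  0.530 n25 y 0.210..0.228 med 0.2186 z 0.140..0.162 med 0.1540
  0.535 n23 y 0.204..0.228 med 0.2105 z 0.143..0.165 med 0.1555
  0.540 n10 y 0.213..0.224 med 0.2174 z 0.143..0.153 med 0.1500
  0.545 n15 y 0.214..0.223 med 0.2181 z 0.147..0.153 med 0.1507
  0.550 n10 y 0.214..0.225 med 0.2196 z 0
[... 1117 characters left out ...]
1 med 0.1495
  0.530 n6 y 0.209..0.223 med 0.2182 z 0.144..0.157 med 0.1539
  0.535 n33 y 0.205..0.226 med 0.2191 z 0.137..0.161 med 0.1516
  0.540 n24 y 0.203..0.220 med 0.2101 z 0.141..0.160 med 0.1506
  0.545 n7 y 0.212..0.221 med 0.2170 z 0.148..0.152 med 0.1501
  0.550 n4 y 0.213..0.220 med 0.2172 z 0.148..0.152 med 0.1505
  0.555 n11 y 0.215..0.231 med 0.2269 z 0.138..0.157 med 0.1527
  0.560 n48 y 0.208..0.232 med 0.2214 z 0.133..0.159 med 0.1471
  0.565 n20 y 0.209..0.225 med 0.2144 z 0.138..0.160 med 0.1497
 foot ((473.9112854003906, 199.4139404296875), (116.81938171386719, 130.64395141601562), 14.019372940063477) 0.012787395886325457
 post top 107 [0.4758501  0.20009862 0.22309385]
```

```bash
cat >> h.py <<'E'
def down(yaw):  # tool z down, tool x at yaw (deg)
    a=np.radians(yaw)/2
    return np.array([0,np.cos(a),np.sin(a),0])
E
python3 - <<'E'
from h import *
for yaw in (87.3,-92.7):
    a=ctrl.ik([.5185,-.2115,.30],down(yaw)); b=ctrl.ik([.5185,-.2115,.146],down(yaw)); c=ctrl.ik([.55,.21,.2],down(yaw+16))
    print(yaw,*[None if q is None else np.round(q,2) for q in (a,b,c)])
ctrl.movep([.5185,-.2115,.27],down(87.3))
st=get_state();print(st['time'],st['tcp_pos'],st['contact_force'])
i,d=vision.grab_frame('wrist');cv2.imwrite('pics/w1.png',i);np.save('pics/w1.npy',d);
P=cloud('wrist',d,st);X,Y,Z=P[...,0],P[...,1],P[...,2]
q=P[(Z>.172)&(Z<.19)&(abs(X-.5185)<.02)];print(len(q),np.percentile(q,[2,50,98],axis=0),np.polyfit(q[:,1],q[:,0],1))
q=P[(Z>.11)&(Z<.19)&(abs(X-.5185)<.02)&(abs(Y+.21)<.08)];print(len(q),np.percentile(q,[2,50,98],axis=0),np.polyfit(q[:,1],q[:,0],1))
E
```

```text
87.3 [ 0.75  0.4  -0.62  1.55  0.24  1.27  0.05] [ 0.7   0.53 -0.55  1.79  0.34  0.92 -0.04] [ 0.17  0.62 -0.98  1.64  0.55  1.18 -0.71]
-92.7 [ 0.26  0.35  0.12  1.56 -0.04  1.23 -2.8 ] [ 0.2   0.5   0.21  1.8  -0.13  0.86 -2.71] [ 0.27  0.73 -1.23  1.64  0.71  1.29  2.28]
2.4333 [ 0.51782234 -0.21348508  0.26962172] [-0.66484175 -0.43706057  0.18232657]
935 [[ 0.51467325 -0.23160782  0.1742324 ]
 [ 0.51905536 -0.21093103  0.17899911]
 [ 0.52329465 -0.19244388  0.1803175 ]] [0.04750304 0.52908079]
1992 [[ 0.51437184 -0.25780019  0.13754775]
 [ 0.51972946 -0.19461583  0.15963744]
 [ 0.52473423 -0.15337796  0.18009548]] [0.05183319 0.52999744]
```

View pics/w1.png

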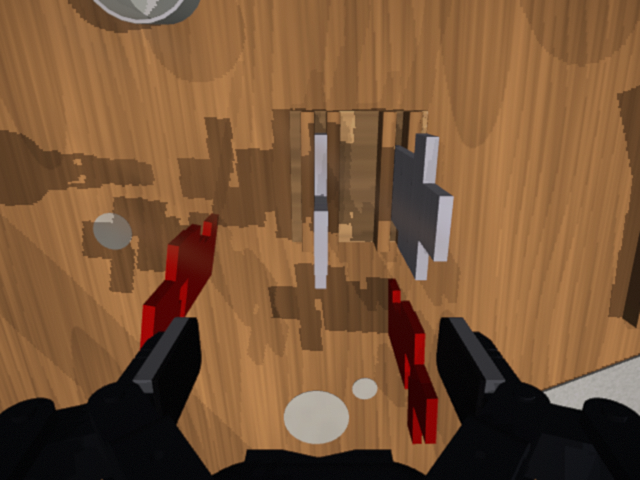

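Run:
```python
from h import *
st=get_state();print(st['time'],st['tcp_pos'],np.abs(st['qd']).max())
ctrl.movep([.519,-.2115,.20],down(87.1))
st=get_state();print(st['time'],st['tcp_pos'],st['contact_force'])
ctrl.movel([.519,-.2115,.146],max_speed=.1)
st=get_state();print(st['time'],st['tcp_pos'],st['contact_force'])
i,d=vision.grab_frame('wrist');cv2.imwrite('pics/w2.png',i)
st=get_state();print(st['time'],st['tcp_pos'],st['contact_force'],st['width'])
```

```text
2.4833 [ 0.51785986 -0.2134366   0.2696345 ] 0.006345107094993965
2.8667 [ 0.51843646 -0.21223717  0.19983812] [0.01256367 0.65560261 1.28949215]
3.5583 [ 0.51963335 -0.21155764  0.14686668] [-0.33168174  0.7325402   0.25930934]
3.6083 [ 0.51969717 -0.21159097  0.14700267] [ 0.39930592 -1.00289472  0.96268151] 0.08547702148694358
```

View pics/w2.png

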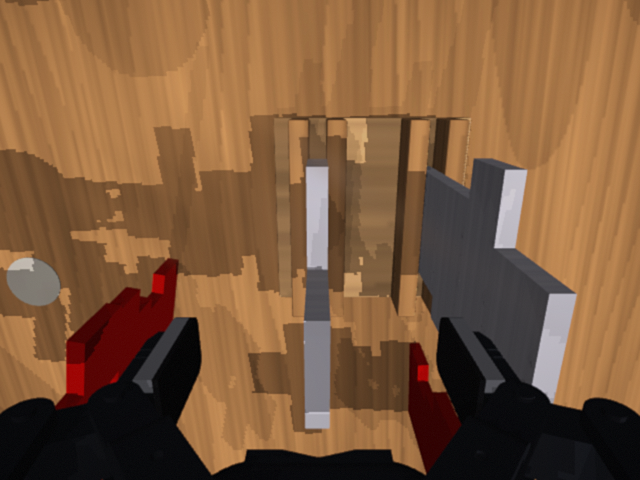

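Run:
```python
from h import *
ctrl.close_gripper(40)
st=get_state();print(st['time'],st['tcp_pos'],st['contact_force'],st['wrist_torque'],st['width'])
p=st['tcp_pos'].copy()
ctrl.movel([p[0],p[1],.165],max_speed=.06)
st=get_state();print(st['time'],st['tcp_pos'],st['contact_force'],st['width'])
ctrl.movel([p[0],p[1],.235],max_speed=.12)
ctrl.pause(.3)
for k in range(4):
  st=get_state();print(st['time'],st['tcp_pos'],st['contact_force'],st['wrist_torque'],st['width']);ctrl.pause(.05)
i,d=vision.grab_frame('wrist');cv2.imwrite('pics/w3.png',i)
i,d=vision.grab_frame('scene');cv2.imwrite('pics/s3.png',cv2.resize(i[120:280,180:440],None,fx=3,fy=3))
```

```text
4.2917 [ 0.51910029 -0.21152829  0.14610968] [-0.41280006 -0.44785692  0.80469104] [ 0.01792038  0.01356454 -0.01863646] 0.007454673623453432
4.7583 [ 0.51917607 -0.21162529  0.16535059] [ 0.50968391  0.70175873 -2.85462892] 0.007898849062185081
5.7917 [ 0.51888257 -0.21145046  0.23442212] [ 0.00747847 -0.10794263 -3.31100361] [ 0.02067827 -0.02241883  0.03919882] 0.007411680071970474
5.8417 [ 0.51895634 -0.21146159  0.23456875] [-0.28604371  0.39209643 -2.90487089] [ 0.0149363  -0.01419128  0.02601673] 0.006953254411008663
5.8917 [ 0.51901152 -0.21146093  0.23467276] [-0.34235158  0.34459628 -2.65182386] [ 0.04966822  0.00265392 -0.03287884] 0.0075233849979571225
5.9417 [ 0.51904432 -0.21147291  0.23477868] [-0.78894966 -0.53286542 -2.46034659] [0.02999456 0.02998831 0.00929043] 0.007266409290022183
```

View pics/w3.png

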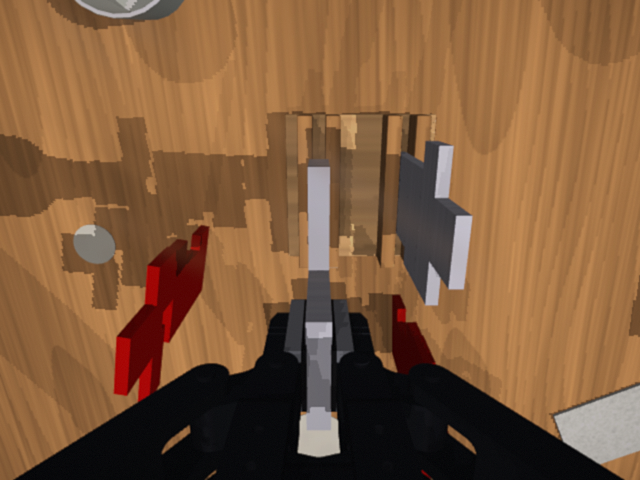

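View pics/s3.png

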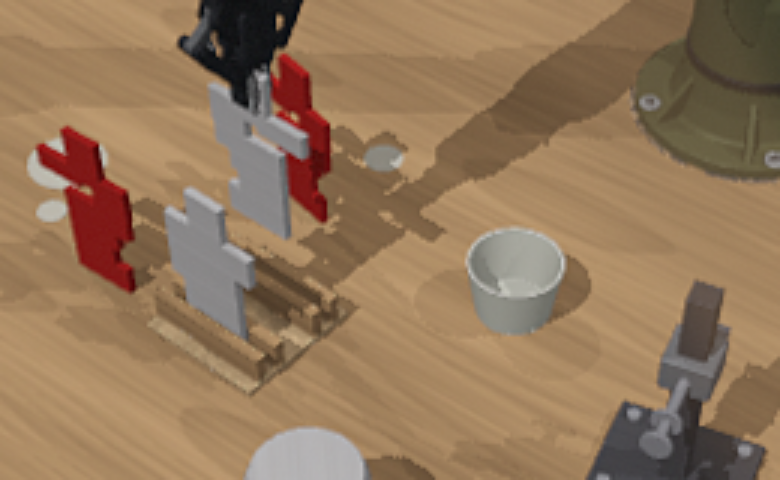

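Run:
```python
from h import *
ctrl.movep([.566,.13,.245],down(103))
ctrl.pause(.2)
st=get_state();print(st['time'],st['tcp_pos'],st['eef_rot'],st['contact_force'],st['width'])
i,d=vision.grab_frame('wrist');cv2.imwrite('pics/w4.png',i);np.save('pics/w4.npy',d);import pickle;pickle.dump(st,open('pics/w4.pkl','wb'))
i,d=vision.grab_frame('scene');cv2.imwrite('pics/s4.png',cv2.resize(i[150:330,280:520],None,fx=3,fy=3));np.save('pics/s4.npy',d);cv2.imwrite('pics/s4f.png',i)
```

```text
7.5917 [0.56635655 0.12836965 0.24487158] [ 1.35572715e-04  6.23538508e-01  7.81792585e-01 -2.53839238e-04] [-0.68722809  0.54204163 -1.26976458] 0.007187437151575042
```

View pics/w4.png

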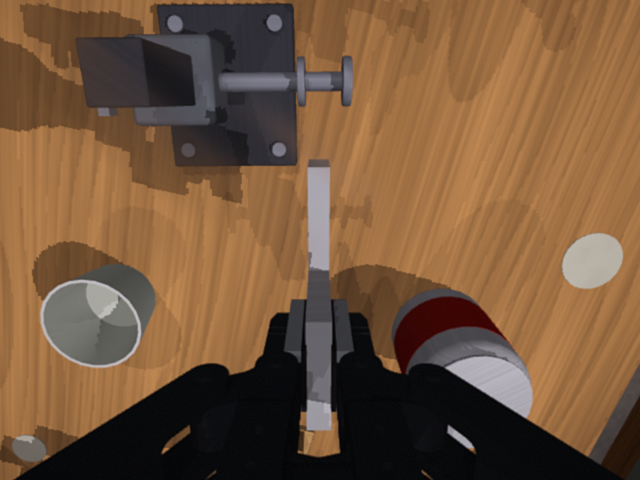

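View pics/s4.png

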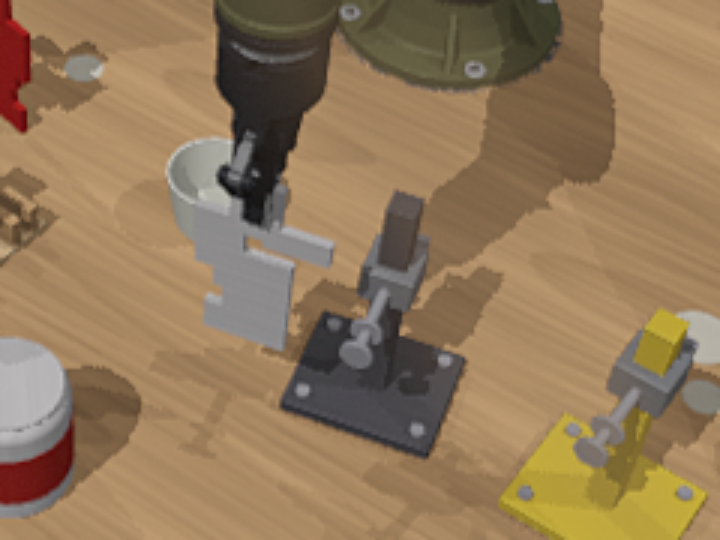

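Run:
```python
from h import *
import pickle
st=pickle.load(open('pics/w4.pkl','rb'));d=np.load('pics/w4.npy')
P=cloud('wrist',d,st)
a=np.radians(103);m=np.array([np.cos(a),np.sin(a)]);p=np.array([m[1],-m[0]])
O=st['tcp_pos'][:2]
F=np.stack([(P[...,:2]-O)@p,(P[...,:2]-O)@m,P[...,2]],-1)*1000  # along pin, along mouth, z
for c in range(224,356,4):
    col=F[50:112,c]; w=col[(col[:,2]>120)&(col[:,2]<180)]
    if len(w): print(c,len(w),'s %.1f'%np.median(w[:,0]),'m %.1f..%.1f'%(w[:,1].min(),w[:,1].max()),'z top %.1f'%np.percentile(w[:,2],90),w[:,2].min().round(1))
# flange extents
row=F[60:66,290:360]; 
for r in (62,81,98): print(r,[(c,F[r,c].round(0).tolist()) for c in range(292,356,3)])
# plate top shoulder
w=F[165:260,312:326].reshape(-1,3);w=w[w[:,2]>150];print('lip',np.percentile(w,[2,50,98],axis=0))
```

```text
224 55 s -53.1 m 76.2..105.3 z top 150.6 131.0
228 20 s -48.1 m 86.8..96.4 z top 151.5 147.3
232 20 s -46.1 m 86.8..96.4 z top 151.4 147.2
236 20 s -44.0 m 86.8..96.4 z top 151.0 147.2
240 20 s -41.8 m 86.8..96.4 z top 151.4 146.3
244 20 s -39.7 m 86.8..96.4 z top 151.4 147.7
248 20 s -37.6 m 86.8..96.5 z top 150.9 145.9
252 20 s -35.4 m 86.8..96.4 z top 151.3 147.4
256 20 s -33.2 m 86.8..96.4 z top 151.6 146.6
260 20 s -31.0 m 86.7..96.3 z top 151.5 147.1
264 20 s -28.9 m 86.8..96.3 z top 151.8 146.8
268 20 s -26.8 m 86.8..96.4 z top 151.2 146.2
272 20 s -24.6 m 86.7..96.3 z top 151.2 146.9
276 20 s -22.5 m 86.7..96.3 z top 151.2 146.5
280 20 s -20.4 m 86.8..96.3 z top 151.0 146.1
284 20 s -18.2 m 86.8..96.3 z top 151.2 145.8
288 20 s -16.1 m 86.8..96.3 z top 151.6 144.5
292 19 s -14.0 m 87.2..96.3 z top 151.0 146.7
296 19 s -11.8 m 87.2..96.3 z top 151.2 147.2
300 50 s -9.4 m 78.9..103.9 z top 158.7 144.2
304 49 s -7.3 m 79.4..103.4 z top 158.3 148.6
308 19 s -5.4 m 87.2..96.2 z top 151.4 148.1
312 19 s -3.2 m 87.2..96.3 z top 150.9 147.0
316 19 s -1.1 m 87.2..96.3 z top 150.9 147.
[... 1678 characters left out ...]
295, [-20.0, 84.0, 9.0]), (298, [-11.0, 83.0, 155.0]), (301, [-9.0, 83.0, 156.0]), (304, [-7.0, 83.0, 155.0]), (307, [-10.0, 84.0, -0.0]), (310, [-7.0, 84.0, -1.0]), (313, [-5.0, 84.0, -1.0]), (316, [-2.0, 84.0, -0.0]), (319, [1.0, 84.0, -1.0]), (322, [3.0, 84.0, -1.0]), (325, [6.0, 84.0, -1.0]), (328, [9.0, 84.0, -2.0]), (331, [11.0, 84.0, -2.0]), (334, [14.0, 84.0, -0.0]), (337, [17.0, 84.0, -3.0]), (340, [19.0, 84.0, -0.0]), (343, [13.0, 83.0, 156.0]), (346, [15.0, 83.0, 155.0]), (349, [16.0, 83.0, 156.0]), (352, [30.0, 84.0, -1.0]), (355, [33.0, 84.0, -2.0])]
lip [[ -2.30786205  24.04393398 236.23677441]
 [  0.28248421  42.28093966 237.73097822]
 [  2.60087856  58.96130888 239.04236625]]
```

```bash
cat >> h.py <<'E'
a_=np.radians(103);M=np.array([np.cos(a_),np.sin(a_)]);S=np.array([M[1],-M[0]])
O=np.array([0.56635655,0.12836965])
def W(s,m,z): return np.r_[O+S*s/1000+M*m/1000,z/1000]
def loc(p): v=(p[:2]-O)*1000; return np.round([v@S,v@M,p[2]*1000],2)
def avgF(n=10,dt=.02):
    f=[];t=[];p=[]
    for _ in range(n):
        ctrl.pause(dt);s=get_state();f.append(s['contact_force']);t.append(s['wrist_torque']);p.append(s['tcp_pos'])
    return np.mean(f,0),np.mean(t,0),loc(np.mean(p,0)),s['time']
E
python3 - <<'E'
from h import *
ctrl.close_gripper(80)
ctrl.movel(W(3.2,45.6,245),frame=down(103),max_speed=.1)
ctrl.pause(.2)
f,t,p,T=avgF();print(T,f.round(2),t.round(3),p)
ctrl.movel(W(3.2,45.6,188),max_speed=.08);ctrl.pause(.15)
f,t,p,T=avgF();print(T,f.round(2),t.round(3),p)
st=get_state();i,d=vision.grab_frame('wrist');cv2.imwrite('pics/w5.png',i);np.save('pics/w5.npy',d)
import pickle;pickle.dump(st,open('pics/w5.pkl','wb'))
i,d=vision.grab_frame('scene');cv2.imwrite('pics/s5.png',cv2.resize(i[180:300,340:480],None,fx=5,fy=5,interpolation=2))
E
```

```text
8.8667 [ 0.14 -0.06 -2.57] [ 0.027 -0.003  0.007] [  3.24  44.88 244.95]
10.0417 [ 0.1  -0.15 -2.6 ] [ 0.014 -0.001 -0.021] [  3.42  45.65 188.46]
```

View pics/w5.png

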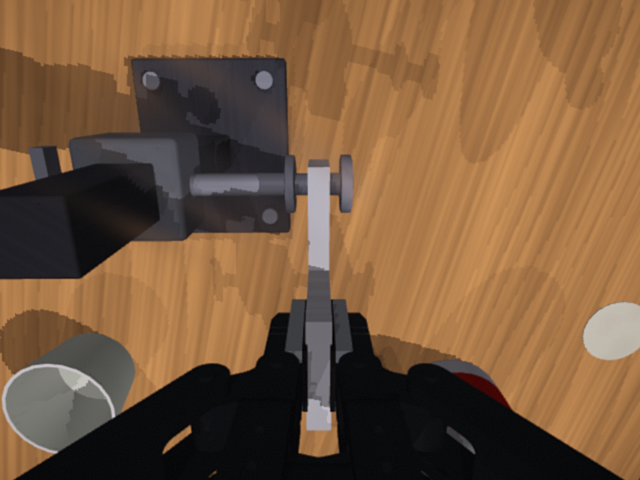

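View pics/s5.png

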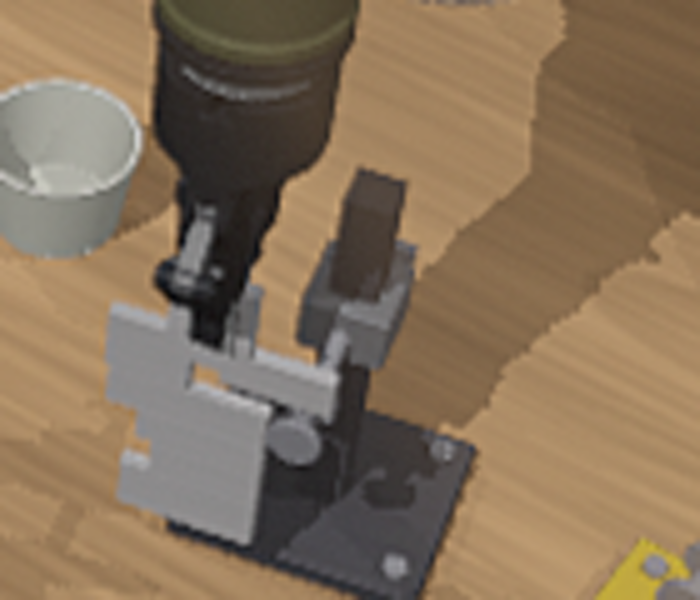

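Run:
```python
from h import *
f0,t0,p,T=avgF(12);print(T,f0,t0,p)
z=188
for z in [184,183,182,181.5,181,180.5,180,179.5,179,178.5,178,177.5]:
    ctrl.movel(W(3.2,45.6,z),max_speed=.02)
    f,t,p,T=avgF(8);df=f-f0;print(round(T,2),z,p,df.round(2),(t-t0).round(3))
    if df[2]>1.6: break
```

```text
10.3417 [-0.18338129 -0.06420235 -2.4762488 ] [1.85275906e-02 5.82363287e-03 4.37872816e-08] [  3.22  45.58 188.08]
10.82 184 [  3.17  45.61 183.92] [ 0.02  0.44 -0.03] [-0.025  0.006 -0.023]
11.21 183 [  3.2  45.6 183. ] [ 0.27  0.11 -0.2 ] [-0.014 -0.016 -0.006]
11.59 182 [  3.18  45.59 181.97] [ 0.03 -0.26  0.15] [ 0.002 -0.011  0.005]
11.97 181.5 [  3.2   45.61 181.49] [ 0.16  0.27 -0.21] [-0.019  0.     0.013]
12.36 181 [  3.19  45.59 180.99] [ 0.21  0.   -0.15] [-0.006  0.01  -0.004]
12.74 180.5 [  3.19  45.61 180.49] [ 0.03  0.11 -0.44] [-0.017 -0.005  0.015]
13.12 180 [  3.24  45.62 180.03] [0.28 0.11 0.12] [ 0.002 -0.044 -0.017]
13.51 179.5 [  3.26  45.6  179.6 ] [ 0.39 -0.28  1.1 ] [-0.011  0.018  0.014]
13.89 179 [  3.26  45.59 179.12] [ 0.09 -0.34  2.45] [0.004 0.072 0.033]
```

Run:
```python
from h import *
import pickle
for n in ('w4','w5'):
    st=pickle.load(open(f'pics/{n}.pkl','rb'));d=np.load(f'pics/{n}.npy')
    P=cloud('wrist',d,st);o=st['tcp_pos']
    F=np.stack([(P[...,:2]-o[:2])@S,(P[...,:2]-o[:2])@M,P[...,2]-o[2]],-1)*1000
    w=F[150:275,312:326].reshape(-1,3);w=w[(w[:,2]>-12)&(w[:,2]<0)]
    print(n,'lip m',np.percentile(w[:,1],[0,1,99,100]),'z=am+b',np.polyfit(w[:,1],w[:,2],1),'tilt about m: ',np.polyfit(w[:,0],w[:,2],1)[0])
    r0=(50,112) if n=='w4' else (150,215)
    cs=range(308,340,2) if n=='w4' else [*range(225,280,4)]
    e=[]
    for c in cs:
        w=F[r0[0]:r0[1],c];k=w[(w[:,2]>-110)&(w[:,2]<-30)];
        if len(k)>8:e.append((k[:,1].min(),k[:,1].max(),np.percentile(k[:,2],90)))
    e=np.array(e);print(' pin',np.median(e,0),np.median(e[:,:2]))
```

```text
w4 lip m [18.47454262 18.81674666 59.01413527 59.16200528] z=am+b [-0.01881666 -6.34230504] tilt about m:  0.0030952481349252885
 pin [ 87.17473681  96.23554041 -93.63256278] 91.69431748525416
w5 lip m [18.41616944 18.80959712 59.00881577 59.24300895] z=am+b [-0.01650656 -6.50464248] tilt about m:  4.238969674757378e-05
 pin [ 41.37778949  51.03991115 -37.09848887] 46.48144968022267
```

Run:
```python
from h import *
import pickle
for n in ('w4','w5'):
    st=pickle.load(open(f'pics/{n}.pkl','rb'));d=np.load(f'pics/{n}.npy')
    P=cloud('wrist',d,st);o=st['tcp_pos']
    F=np.stack([(P[...,:2]-o[:2])@S,(P[...,:2]-o[:2])@M,P[...,2]],-1)*1000
    w=F[(abs(F[...,2])<8)&(abs(F[...,0])<200)&(abs(F[...,1])<250)&(d>0)]
    A=np.c_[w[:,:2],np.ones(len(w))];print(n,np.linalg.lstsq(A,w[:,2],rcond=None)[0],len(w))
    r0=F[50:112] if n=='w4' else F[150:215]
```

```text
w4 [-3.65307158e-04 -3.37025297e-04 -9.56931205e-01] 108789
w5 [-3.83963162e-04 -3.04197604e-04 -9.51982619e-01] 138535
```

Run:
```python
from h import *
f0=np.array([-.1,-.05,-2.55])
def go(m,z,v=.02,n=8):
    ctrl.movel(W(3.2,m,z),max_speed=v); f,t,p,T=avgF(n);print(round(T,2),m,z,p,(f-f0).round(2),t.round(3));return f-f0,p
go(45.6,181.8)
ok=True
for m,z in [(53,181.7),(61,181.5),(70,181.4)]:
    f,p=go(m,z)
    if np.abs(f).max()>1.5: print('STOP');ok=False;break
if ok:
  for z in [180.6,180.2,179.8,179.4,179,178.6,178.2]:
    f,p=go(70,z)
    if f[2]>1.4:break
```

```text
14.32 45.6 181.8 [  3.05  45.57 181.64] [-0.22  0.01 -0.13] [-0.002  0.01  -0.003]
14.97 53 181.7 [  3.2   52.95 181.68] [0.03 0.05 0.07] [-0.001  0.01   0.005]
15.65 61 181.5 [  3.2   60.92 181.47] [ 0.28 -0.19 -0.19] [ 0.01   0.004 -0.002]
16.38 70 181.4 [  3.21  69.9  181.38] [ 0.28  0.14 -0.22] [ 0.012  0.019 -0.001]
16.77 70 180.6 [  3.19  69.94 180.56] [0.45 0.03 0.1 ] [ 0.008 -0.014  0.003]
17.15 70 180.2 [  3.19  70.   180.19] [ 0.28  0.18 -0.12] [-0.     0.033  0.024]
17.53 70 179.8 [  3.25  70.01 179.86] [ 0.19 -0.1   0.75] [ 0.004  0.029 -0.008]
17.92 70 179.4 [  3.26  70.01 179.5 ] [-0.11 -0.22  1.8 ] [ 0.001  0.028 -0.004]
```

Run:
```python
from h import *
f0=np.array([-.05,-.05,-2.55])
def go(m,z,v=.02,n=8):
    ctrl.movel(W(3.2,m,z),max_speed=v); f,t,p,T=avgF(n);g=f-f0;print(round(T,2),m,z,p,g.round(2),'Fm %.2f Fs %.2f'%(g[:2]@M,g[:2]@S),t.round(3));return g,p
ok=True
for m,z in [(70,181.8),(80,181.9),(88,181.9),(90.5,181.9),(91.7,181.9),(92.6,181.9)]:
    f,p=go(m,z)
    if np.abs(f).max()>1.5: print('STOP');ok=False;break
if ok:
    # feel the end wall lightly
    for m in (93.2,93.8,94.4,95.0):
        f,p=go(m,181.9,.01)
        if abs(f[:2]@M)>1.2:break
st=get_state();i,d=vision.grab_frame('wrist');cv2.imwrite('pics/w6.png',i)
i,d=vision.grab_frame('scene');cv2.imwrite('pics/s6.png',cv2.resize(i[180:300,340:480],None,fx=5,fy=5,interpolation=2))
```

```text
18.32 70 181.8 [  3.13  69.99 181.72] [ 0.18 -0.08 -0.45] Fm -0.12 Fs 0.16 [-0.004 -0.009  0.002]
19.1 80 181.9 [  3.2   79.87 181.88] [0.17 0.11 0.03] Fm 0.07 Fs 0.19 [0.012 0.    0.008]
19.78 88 181.9 [  3.21  87.92 181.87] [-0.14 -0.11 -0.  ] Fm -0.08 Fs -0.16 [ 0.013 -0.    -0.002]
20.19 90.5 181.9 [  3.19  90.56 181.9 ] [ 0.25 -0.37  0.06] Fm -0.41 Fs 0.16 [ 0.023 -0.015  0.004]
20.57 91.7 181.9 [  3.2   91.73 181.9 ] [-0.01  0.39 -0.49] Fm 0.38 Fs 0.08 [-0.007  0.006 -0.008]
20.96 92.6 181.9 [  3.19  92.63 181.9 ] [ 0.07 -0.14 -0.15] Fm -0.15 Fs 0.03 [ 0.     0.006 -0.003]
21.34 93.2 181.9 [  3.2   93.22 181.91] [ 0.34  0.26 -0.12] Fm 0.17 Fs 0.39 [0.015 0.016 0.002]
21.73 93.8 181.9 [  3.19  93.84 181.9 ] [ 0.02  0.14 -0.39] Fm 0.14 Fs 0.06 [ 0.005 -0.001 -0.019]
22.11 94.4 181.9 [  3.2   94.43 181.9 ] [ 0.26  0.08 -0.1 ] Fm 0.02 Fs 0.27 [ 0.013 -0.008 -0.013]
22.49 95.0 181.9 [  3.21  94.89 181.88] [ 0.23 -0.46 -0.02] Fm -0.50 Fs 0.12 [-0.094 -0.031 -0.004]
```

View pics/s6.png

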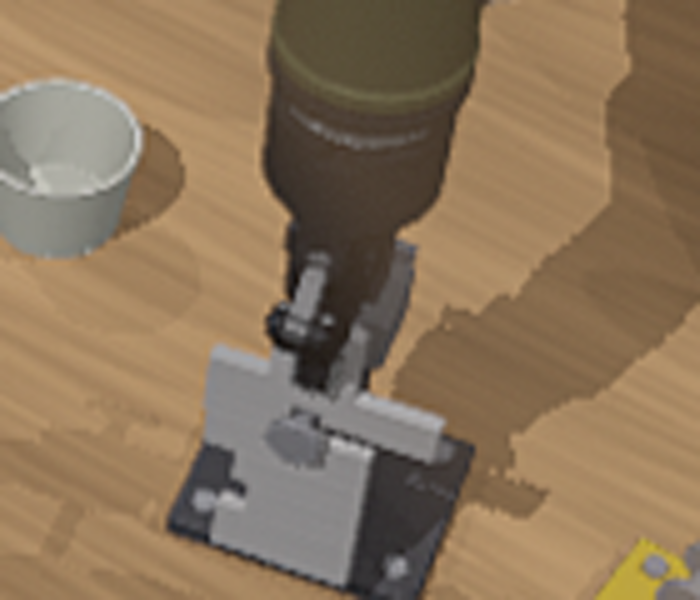

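View pics/w6.png

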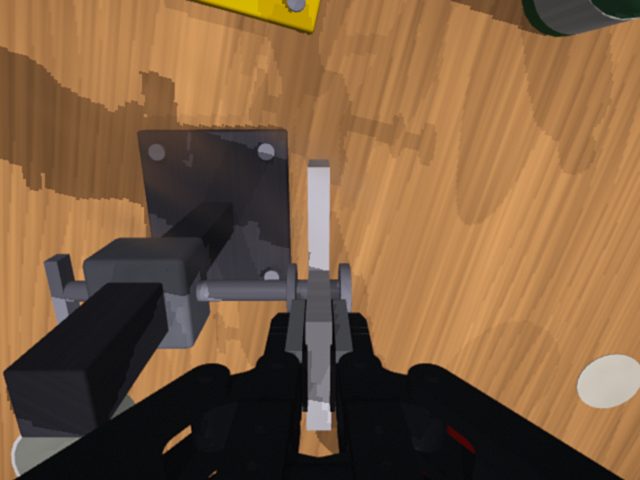

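Run:
```python
from h import *
f0=np.array([.05,0,-2.6])
def go(m,z,v=.02,n=8):
    ctrl.movel(W(3.2,m,z),max_speed=v); f,t,p,T=avgF(n);g=f-f0;print(round(T,2),m,z,p,g.round(2),'Fm %.2f Fs %.2f'%(g[:2]@M,g[:2]@S),t.round(3));return g,p
go(92.8,181.9)
for z in [180.5,179.6,179,178,176.5,175,174,173.5,173,172.6,172.2]:
    f,p=go(92.8,z)
    if z>174.5 and np.abs(f).max()>1.3: print('STOP');break
    if f[2]>1.6: break
```

```text
22.98 92.8 181.9 [  3.19  92.83 181.91] [-0.26  0.26  0.12] Fm 0.32 Fs -0.20 [0.019 0.003 0.008]
23.37 92.8 180.5 [  3.17  92.83 180.45] [-0.08 -0.19 -0.05] Fm -0.17 Fs -0.12 [0.009 0.002 0.005]
23.75 92.8 179.6 [  3.18  92.8  179.58] [-0.15 -0.07  0.02] Fm -0.04 Fs -0.16 [ 0.001 -0.019  0.01 ]
24.13 92.8 179 [  3.19  92.79 178.98] [ 0.05  0.27 -0.25] Fm 0.25 Fs 0.11 [0.018 0.011 0.006]
24.52 92.8 178 [  3.19  92.79 177.96] [-0.13 -0.27  0.31] Fm -0.23 Fs -0.19 [ 0.012  0.013 -0.017]
24.9 92.8 176.5 [  3.18  92.78 176.45] [ 0.01  0.26 -0.07] Fm 0.26 Fs 0.07 [ 0.002 -0.006 -0.009]
25.28 92.8 175 [  3.18  92.8  174.95] [-0.02 -0.17  0.12] Fm -0.17 Fs -0.06 [0.007 0.008 0.004]
25.67 92.8 174 [  3.19  92.8  173.97] [-0.1   0.06  0.34] Fm 0.08 Fs -0.08 [ 0.001 -0.011  0.017]
26.05 92.8 173.5 [  3.19  92.8  173.49] [-0.07  0.16  0.05] Fm 0.17 Fs -0.03 [ 0.     0.002 -0.005]
26.43 92.8 173 [  3.24  92.82 173.03] [-0.02 -0.24  0.35] Fm -0.23 Fs -0.07 [ 0.024 -0.013  0.016]
26.82 92.8 172.6 [  3.25  92.83 172.69] [-0.13 -0.25  1.28] Fm -0.21 Fs -0.18 [ 0.01  -0.008 -0.025]
27.2 92.8 172.2 [  3.26  92.84 172.31] [-0.01 -0.18  2.35] Fm -0.17 Fs -0.05 [-0.002  0.025 -0.009]
```

Run:
```python
from h import *
ctrl.ungrasp();ctrl.pause(.3)
st=get_state();print(st['time'],st['contact_force'],st['width'])
i,d=vision.grab_frame('wrist');cv2.imwrite('pics/w7.png',i)
i,d=vision.grab_frame('scene');cv2.imwrite('pics/s7.png',cv2.resize(i[180:300,340:480],None,fx=5,fy=5,interpolation=2))
```

```text
28.2333 [-0.22696526  0.10579991  0.02714578] 0.08513042093678426
```

View pics/w7.png

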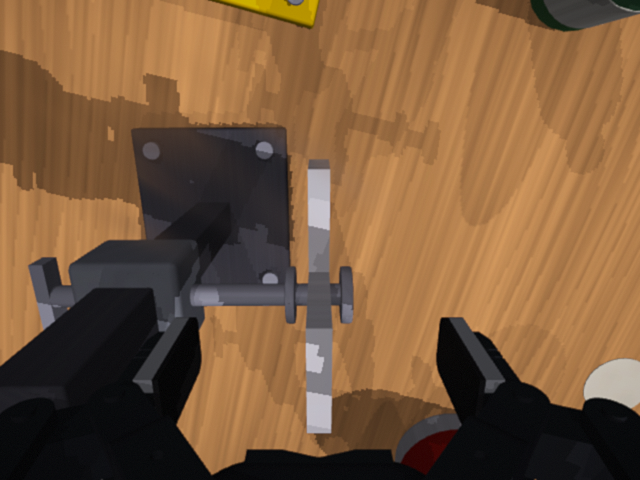

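View pics/s7.png

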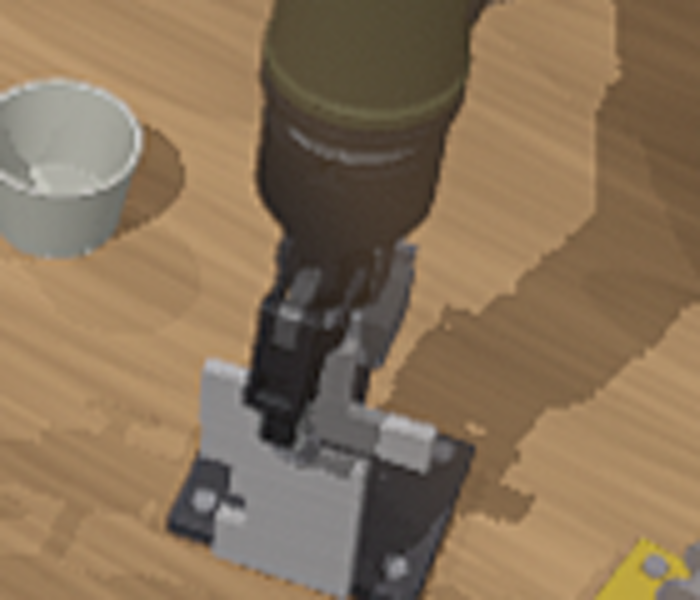

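Plate hangs free between the flanges (cols 290–347, plate at 318), fingers are clear on both sides. Rising straight up and checking.

Run:
```python
from h import *
p=get_state()['tcp_pos']
ctrl.movel([p[0],p[1],.30],max_speed=.12)
ctrl.movep([p[0]-.02,p[1]-.15,.34],down(103))
ctrl.pause(.5)
st=get_state();print(st['time'],st['contact_force'])
i,d=vision.grab_frame('scene');cv2.imwrite('pics/s8.png',cv2.resize(i[180:300,340:480],None,fx=5,fy=5,interpolation=2));P=cloud('scene',d)
def an(P):
    F=np.stack([(P[...,:2]-O)@S,(P[...,:2]-O)@M],-1)*1000;z=P[...,2]*1000
    k=(abs(F[...,0]-3)<9)&(F[...,1]>30)&(F[...,1]<165)&(z>190)&(z<225);print('tab m',np.percentile(F[k][:,1],[2,98]),'z',np.percentile(z[k],[50,99]))
an(P)
j,dt=vision.grab_frame('top');cv2.imwrite('pics/t8.png',cv2.resize(j[190:330,180:460],None,fx=2.8,fy=2.8));an(cloud('top',dt))
ctrl.pause(.5)
k,_=vision.grab_frame('scene');print('motion',np.abs(k.astype(int)-i)[200:300,360:460].max())
```

```text
30.725 [-0.48249989 -0.0493885  -0.41199881]
tab m [ 69.75397238 108.33615957] z [201.87685469 208.48842389]
tab m [ 71.00633499 108.99549767] z [205.5421935 211.6282537]
motion 28
```

View pics/s8.png

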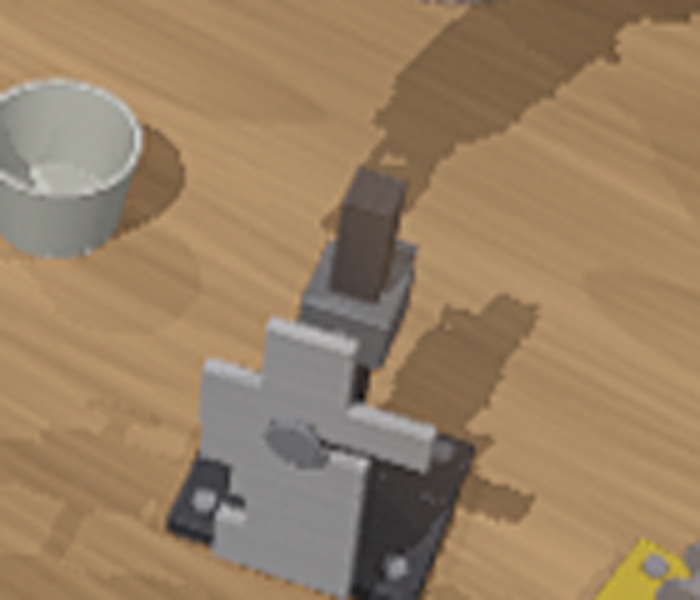

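View pics/t8.png

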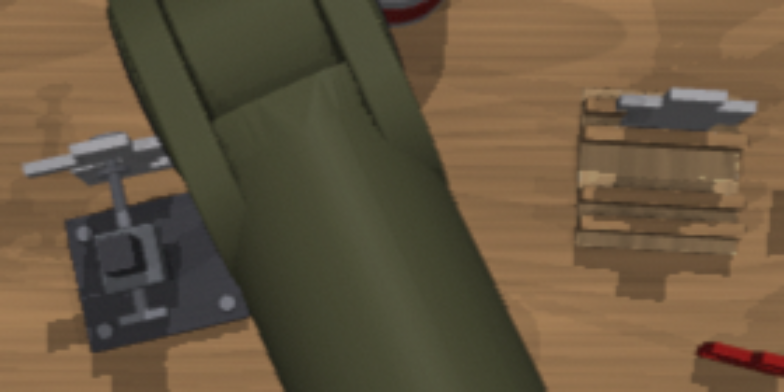

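Run:
```python
from h import *
fr=[]
for _ in range(6):
    ctrl.pause(.35);fr.append(vision.grab_frame('scene')[0][200:300,360:460].astype(int))
for a,b in zip(fr,fr[1:]):
    D=np.abs(b-a).max(2);print(D.max(),(D>15).sum(),np.argwhere(D>15)[:4].tolist(),D.mean())
print(get_state()['time'])
```

```text
5 0 [] 1.0458
5 0 [] 1.0339
5 0 [] 1.0305
5 0 [] 1.0415
4 0 [] 1.0446
33.775
```

Still (only sensor noise). Handing in.

```bash
python3 -c "
from station import ticket,get_state
print(ticket.close_job(),get_state()['time'])"
```

```text
the job is handed in; nothing more can be done
the job is handed in; nothing more can be done
```

The slotted template now hangs on the dark stand's pin, seated in its notch between the two flanges, and I handed the job in at about 34 s of the 58 s allowed.

- **Picking and approach:** I pinched the template by its tab and lifted it out of the rack. I then found the pin height by lowering the lip lightly onto it, which put the pin's top at about 152 mm.
- **Forces:** I slid the slot in level with about 2 mm clearance above and below, and let the plate down in the notch. The highest push I read on the pin before letting go was about 2.5 N; readings were taken only at each step.
- **Final checks:** After release the pictures show the plate hanging upright, with its tab centred over the pin to about 4 mm. Over the last 2 s, five successive frame comparisons showed only camera noise. A comparison about 3 s before hand-in had shown a larger pixel change, so I waited and checked again. The arm was clear of the stand.
- **Other objects:** The unslotted plate is still in its groove. I did not touch the tin, bottle or tub at any point I could see, though I did not picture the bottle or the whole tin again at the end.
- **Disagreement:** The wrist camera suggested the plate was tilted about 1° in the grip. Feeling the slot at two points showed it within about half a degree of level, so I went by touch.

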